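Open the grinding-wheel housing to its stop

TASK

Turn the latch out sideways, well clear of the wheel housing's lid, then raise the lid by its bar until it meets the rubber-tipped stop screw behind it. Press it there gently by feel, a light but definite contact for about a second without forcing the stop, then let go and leave the lid resting against the stop. Leave the things standing around it undisturbed.

Things in the scene. Friction and masses are not known exactly. Their poses are not given: they have to be found in the camera images.
- case: Fixed green steel wheel housing, an open box 140 (x) x 220 (y) x 75 high with a cup wheel inside. Origin: centre of its underside on the bench; x points away from the front (bar and latch side) to the hinge side, y to the left seen from the front, z up. Its yaw varies.
- lid_hinge (a point): Middle of the lid's hinge line, along the case's y at the top of the rear wall: 70 behind and 75 above the case's origin. Turns with the lid; its axes equal the case's at lid angle 0. The lid is a plate 140 x 220 x 6, its underside on the hinge line; shut, its top is 81 above the bench.
- lid (a joint): Lid angle in rad: 0 shut (flat), growing as the front edge rises and swings back; 1.57 is upright. The hinge is stiff (about 0.6 N m of friction): the lid stays at any angle, and raising it takes about 3 to 8 N at the bar. The angle where it meets the stop lies between 1.0 and 1.65, differs each time and is not known beforehand.
- lid_bar (a point): Centre of the lid's round steel bar, 12 thick, along the case's y, free for 94 between two flat brackets. It lies in the lid's plane, 180 from the hinge line and 40 in front of the lid's front edge (in the lid's frame x -180, z +3). Shut: 78 above the bench, 34 free between bar and lid edge. Pinched across from above, it can turn between the pads as the lid rises.
- latch_pivot (a point): Vertical pivot axis of the turn latch on a post at the case's front left: 88 in front of and 85 left of the case's origin, 86 above the bench.
- latch (a joint): Latch angle in rad about its vertical pivot: at 0 the arm points to the case's +x, over the lid's front edge, and holds the lid shut; grows as it swings out to the left (counter-clockwise from above); at 1.57 it points along the case's +y, well clear; limit 1.7. Starts between -0.12 and 0.2. Friction 0.08 N m (2 N at the pin); it stays where left.
- latch_pin (a point): Middle of the latch's upright round steel pin, 12 thick, 30 tall, 40 from the pivot. The pin stands from 90 to 120 above the bench; this point is 105 above it. The latch's arm is 60 x 18 x 8, from 82 to 90 above the bench.
- stop_stand: Fixed post behind the hinge, 36 wide, 24 thick, 213 high with its clamp screw; origin under its centre, 105 behind the case's origin, axes as the case. Its level stop screw points forward, 90 above the hinge line; its soft rubber ball tip (18) sticks out 17 to 62, unmeasured. Each mm the lid presses into the tip takes about 6.5 N; a push at the bar is doubled there. It should bear 4 to 15 N.
- hex_key: Bystander: L-shaped steel hex key, 8 thick, long arm 160 along its x, short arm 40, lying on the bench.
- collet: Bystander: steel collet standing on the bench, 55 tall, 48 in diameter at the top.
- spare_wheel: Bystander: grey abrasive wheel lying flat, 90 in diameter, 20 thick, with a 24 bore.
- oil_can: Bystander: plain steel can, 50 in diameter, 110 tall, standing.
Mind the look-alikes: they are no part of the job. What is shaped like the stop_stand but orange or pink is not meant.

How it is judged:
On the way, in this order (a step that is already met when the one before it is completed fails the run):
1. the latch is swung out clear of the lid (value of joint latch above 1.1 rad), for 0.1 s.
2. the lid, not the robot, is pressed against the stop with more than 3 N for half a second (value of joint lid above 0.95 rad and contact force between stop_stand and anything else above 3 N and contact force between stop_stand and the arm below 0.5 N and contact force between stop_stand and the fingers below 0.5 N), for 0.5 s.
At the end, for the whole second after the job is handed in: The lid is raised, at rest and still touching the stop (contact force at the stop over 0.3 N, lid angle over 0.95 rad, lid speed under 0.02 rad/s), and the latch is still clear (over 1.1 rad) (value of joint lid above 0.95 rad and velocity of joint lid between -0.02 and 0.02 rad/s and contact force between stop_stand and anything else above 0.3 N and value of joint latch above 1.1 rad).
It fails at once if the stop is forced: more than 18 N on it (contact force between stop_stand and anything else above 18 N).
It fails at once if the hex key is moved more than 20 mm (distance of hex_key from where it was at the start of the episode above 0.02 m).
It fails at once if the collet is moved more than 20 mm (distance of collet from where it was at the start of the episode above 0.02 m).
It fails at once if the spare wheel is moved more than 20 mm (distance of spare_wheel from where it was at the start of the episode above 0.02 m).
It fails at once if the oil can is moved more than 20 mm (distance of oil_can from where it was at the start of the episode above 0.02 m).
It also fails if it takes over 72 s, if anything falls off the work surface, if the arm or the gripper's body presses on something with over 40 N, if the wrist force passes 120 N, or if a joint passes its speed limit or range.

ROBOT

A 6-joint arm with a two-finger parallel gripper is mounted at the origin on the work surface. World frame = base frame: x ahead of the robot, y to its left, z up, the work surface at z = 0. Lengths are in m, angles in rad, forces in N, time in s.
With the tool pointing down it reaches from about 0.35 to 0.775 m from the base axis. Payload 7.3 kg.
Tool frame: the origin (TCP) lies midway between the tips of the shut fingers; the grasp point (between the pads) lies 19 mm behind it; z points along the fingers, y is the line along which they close (so a half turn about z gives the same grasp; the last joint's range is limited). The gripper opens to 92 mm and grips with 3 to 60 N. Pads are 19 mm wide; open, the fingers measure 130 mm over their backs; the gripper's body (75 mm by 190 mm) begins 47 mm behind the grasp point.
Start: joints at [-1.457, 0.342, 1.524, -0, 1.275, -0.146], TCP at [0.135, -0.507, 0.227] pointing down, gripper open.
Joint ranges: [-2.53, 2.53], [-0.77, 2.02], [0.04, 2.7], [-1, 4.14], [0.28, 2.66], [-3.11, 3.11]. Speed limits (rad/s): [2.57, 2.57, 3.14, 3.14, 3.14, 3.14].

INTERFACE

Orientations are given as [roll, pitch, yaw] about the fixed x, y, z axes, in that order (R = Rz(yaw) Ry(pitch) Rx(roll)).
In Python, from cell import monitor, vision, workorder gives the robot as it stands.
- The arm moves only by the tool move_arm, never from a script. Its argument "rows" is a list of rows, each a list of 5 numbers: the shift along the world's x, y, z in mm, then the turn about the world's z in rad, then the closure, from -1 (fully open) to 1 (shut). A call has 1 to 12 rows; each row shifts and turns the commanded pose from where the row before left it; what a row does not reach is not made up. A row lasts 1/10 s, in which the tool goes at most 50 mm and 8.59 degrees, less where a joint would pass 70% of its speed; a pose out of reach is approached as far as the arm can. A call is refused whole if a number of a shift passes 50 or a number of a turn 0.15, either way. A call with a gripper value outside its range is refused whole. The fingers move at their own pace and stop on an object; "newtons" is the grip in N (left out, the last holds). Time passes only in rows, so rows that do not move let the fingers close. It gives the time, the measured TCP pose, the force, the opening and the grip force at its end, in the units of the state.
- monitor.observe(): the state, without advancing time (a new reading comes with each control period).
- vision.read_camera(name): name is "scene" or "top" or "wrist"; returns the picture (384x512x3 uint8, red, green, blue); there is no depth.
- vision.get_calibration(name): a dict with "K" (3x3 intrinsics, pixels), "T" (4x4, takes a point from camera to world coordinates); the wrist camera has in their place "mount" (4x4, takes a point from camera to tool coordinates, whose origin is the TCP and whose axes are the flange's). Camera axes: x right, y up, looking along -z (the intrinsics and any distortion apply to the point x, -y, -z); pixel columns grow to the right and rows downward; lengths in m; the calibration is good to about 2 mm. A picture is of the moment at which its call begins: read the wrist's pose just before it. get_calibration takes no time and is no camera call.
- workorder.hand_in(): hands the job in; it is judged then, once.
The state is a dict: "time": time; "qpos": joint angles; "qvel": joint speeds; "joint_efforts": joint torques, N m; "tool_pos": TCP position; "tool_rot": TCP orientation; "contact_force": force on the tool from outside, world axes, zero at the start; "torque": the same for the moment, N m; "opening": finger opening in m; "grip_force": force on a finger pad.
Only numpy, scipy, OpenCV 4.12 (cv2) and the standard library are available. Lean on these libraries where they do the work, as an engineer would, in place of code of your own. Each camera call takes 0.05 s, during which the arm holds its last target. There are 200 camera calls.

## Working session

There is one attempt and no reset: what is moved stays moved. The work goes in short steps, Python scripts to look and compute and a tool call to move; the robot and the scene stay as the last step left them, time stands still between calls to the robot, and variables do not carry over. Pictures are saved under pics/ and viewed, at most 10 in all, crops included, and the job is handed in when it is done.

Besides the shell and the picture viewer there is one more tool, called after "Call:" in YAML: its name, and indented under it one key for each argument. move_arm: Moves the arm, as the interface text tells. Its arguments: {"type":"object","properties":{"rows":{"type":"array","items":{"type":"array","items":{"type":"number"}}},"newtons":{"type":"number"}},"required":["rows"]}

```bash
mkdir -p pics
cat > h.py <<'E'
import numpy as np,cv2
from cell import monitor,vision,workorder
E
python3 - <<'E'
from h import *
for n in("scene","top"):
    im=vision.read_camera(n); cv2.imwrite(f"pics/{n}0.png",cv2.resize(im[:,:,::-1],(800,600),interpolation=cv2.INTER_CUBIC))
    c=vision.get_calibration(n); print(n,{k:np.round(v,4).tolist() if not isinstance(v,str) else v for k,v in c.items()})
print(vision.get_calibration("wrist")); print(monitor.observe())
E
```

```text
scene {'K': [[458.0862, 0.0, 254.8915], [0.0, 458.0862, 191.8873], [0.0, 0.0, 1.0]], 'T': [[-0.581, -0.6899, 0.4318, 1.0969], [0.8138, -0.5011, 0.2943, 0.4577], [0.0134, 0.5224, 0.8526, 1.1778], [0.0, 0.0, 0.0, 1.0]]}
top {'K': [[387.2901, 0.0, 253.5371], [0.0, 387.2901, 191.0294], [0.0, 0.0, 1.0]], 'T': [[0.0215, 0.9926, -0.1196, 0.4403], [-0.9997, 0.0229, 0.0106, 0.09], [0.0132, 0.1193, 0.9928, 1.0438], [0.0, 0.0, 0.0, 1.0]]}
{'K': array([[313.56540458,   0.        , 254.23159371],
       [  0.        , 313.56540458, 187.35616906],
       [  0.        ,   0.        ,   1.        ]]), 'mount': array([[-2.06301108e-03,  9.57827105e-01,  2.87337746e-01,
         7.89893313e-02],
       [ 9.99997857e-01,  2.02498044e-03,  4.29548525e-04,
        -2.97017434e-04],
       [-1.70420093e-04,  2.87338016e-01, -9.57829231e-01,
        -1.57032567e-01],
       [ 0.00000000e+00,  0.00000000e+00,  0.00000000e+00,
         1.00000000e+00]])}
{'time': 0.1, 'qpos': array([-1.45698884e+00,  3.42625801e-01,  1.52491952e+00,  9.64645107e-07,
        1.27539227e+00, -1.46002240e-01]), 'qvel': array([-0.00024588, -0.00097291, -0.00196854,  0.00023092,  0.00160894,
        0.00034202]), 'joint_efforts': array([ 9.60224606e-04, -4.32003200e+01, -2.44694102e+01,  7.17705977e-02,
        5.26014436e-02, -4.18698096e-05]), 'tool_pos': array([ 0.13485007, -0.50701326,  0.22612929]), 'tool_rot': array([-3.14026215e+00, -1.96580574e-04,  2.59809311e-01]), 'contact_force': array([-0.07964079, -0.26132524,  1.17472262]), 'torque': array([-0.01879998, -0.00117872,  0.05747663]), 'grip_force': 0.0, 'opening': 0.09164598970239164}
```

View pics/scene0.png

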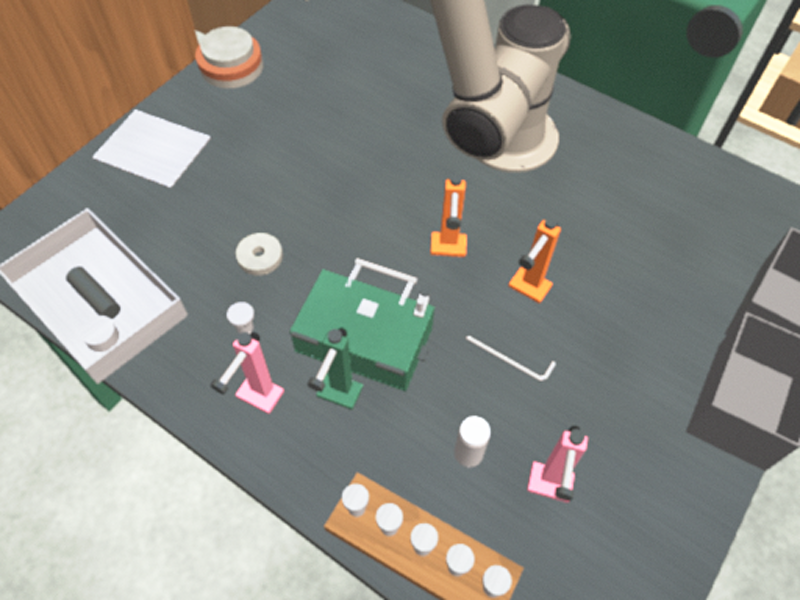

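View pics/top0.png

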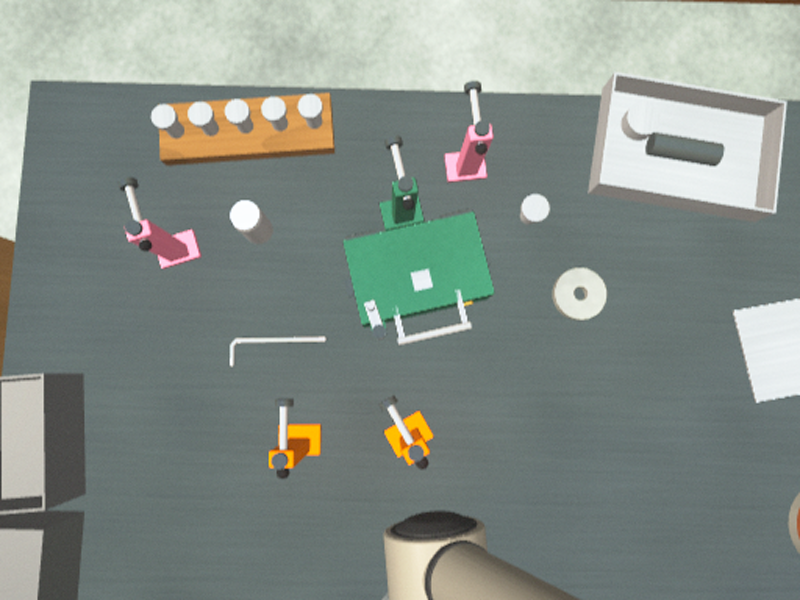

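Scene and top pictures: the green case is in the middle (top ~420,265), with its bar at (433,333), latch at (373,313) and green stop stand at (405,200). The look-alikes are orange stands at top (410,440) and (295,440), and pink ones at (175,245) and (470,150). I choose the green stand right behind the hinge and the only latch and bar there, and check them in a close crop.

Run:
```python
from h import *
s=cv2.imread("pics/top0.png")
a=vision.read_camera("top")[:,:,::-1]; b=vision.read_camera("scene")[:,:,::-1]
# top crop x 215..325,y 110..225 ; scene crop x 180..285, y160..265
A=cv2.resize(a[105:225,217:317],None,fx=4,fy=4,interpolation=cv2.INTER_CUBIC)
B=cv2.resize(b[160:280,185:285],None,fx=4,fy=4,interpolation=cv2.INTER_CUBIC)
cv2.imwrite("pics/crop1.png",np.hstack([A,B]))
```

```text
(no output)
```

View pics/crop1.png

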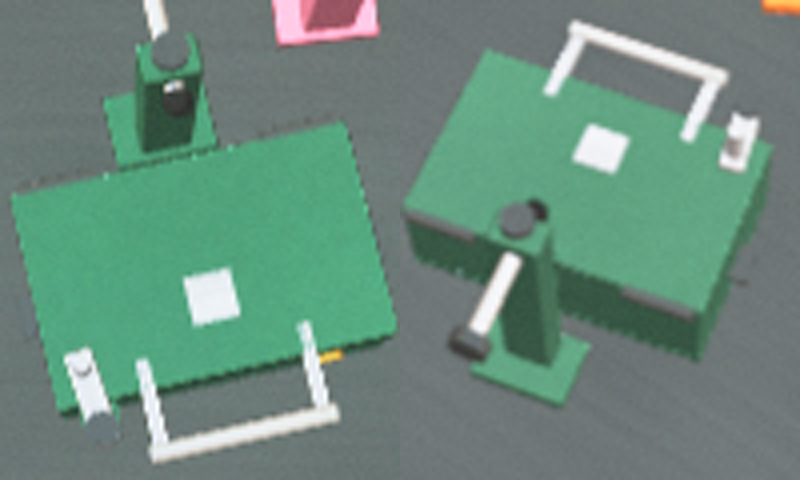

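The crop shows the bar ends at top (155,453)/(335,412) and scene (575,27)/(725,76). The latch pin is at top (80,360) and scene (738,135). The stop screw with its black tip sits on the green stand, so the choice is confirmed.

```bash
cat >> h.py <<'E'
def P(n):
    c=vision.get_calibration(n);F=np.diag([1,-1,-1,1.]);return c["K"]@(F@np.linalg.inv(c["T"]))[:3]
def tri(Ps,uv):
    X=cv2.triangulatePoints(Ps[0],Ps[1],np.float64(uv[0]).reshape(2,1),np.float64(uv[1]).reshape(2,1))[:,0];return X[:3]/X[3]
E
python3 - <<'E'
from h import *
from scipy.optimize import least_squares
Pt,Ps=P("top"),P("scene")
t=lambda u,v:(217+(u+.5)/4-.5,105+(v+.5)/4-.5); s=lambda u,v:(185+(u-400+.5)/4-.5,160+(v+.5)/4-.5)
D={'barL':(t(155,453),s(725,76)),'barR':(t(335,412),s(575,27)),'FL':(t(60,408),s(772,147)),'FR':(t(395,330),s(488,50)),'RL':(t(12,196),s(700,318)),'RR':(t(345,124),s(404,207)),'pintop':(t(78,354),s(745,119)),'pinbase':(t(83,370),s(735,150))}
for k,v in D.items(): print(k,np.round(tri((Pt,Ps),v)*1e3,1))
L={'barL':(-110,53,78),'barR':(-110,-53,78),'FL':(-70,110,81),'FR':(-70,-110,81),'RL':(70,110,81),'RR':(70,-110,81)}
def W(p,q):
    c,sn=np.cos(p[2]),np.sin(p[2]);return np.array([p[0]+(c*q[0]-sn*q[1])/1e3,p[1]+(sn*q[0]+c*q[1])/1e3,q[2]/1e3,1])
def res(p):
    r=[]
    for k,q in L.items():
        for M,uv in zip((Pt,Ps),D[k]):
            x=M@W(p,q); r+=list(x[:2]/x[2]-uv)
    return r
f=least_squares(res,[.55,.05,.2],loss='soft_l1');print(f.x,np.round(f.fun,1))
for n,q in dict(bar=(-110,0,78),hinge=(70,0,75),piv=(-88,85,86),stop=(105,0,165)).items(): print(n,np.round(W(f.x,q)[:3]*1e3,1))
for n,(u,v) in dict(or1=(410,440),or2=(285,440),can=(245,215)).items():
    pass
# orange tops from full-res (800x600 coords)
g=lambda u,v:((u+.5)*.64-.5,(v+.5)*.64-.5)
for n,a,b in(("or1",(420,455),(455,184)),("or2",(280,460),(549,228)),("or1scr",(391,404),(453,222)),("or2scr",(284,404),(527,260)),("can",(245,215),(475,430))):print(n,np.round(tri((Pt,Ps),(g(*a),g(*b)))*1e3))
E
```

```text
barL [487.8  76.6  80.9]
barR [516.2 -35.9  80.1]
FL [514.9 136.1  76.9]
FR [569.  -73.8  80.3]
RL [650.4 170.4  72.1]
RR [702.  -41.8  75.5]
pintop [541.  125.7 138.8]
pinbase [538.3 121.   89.6]
[0.60952832 0.04775529 0.24728334] [ 0.6 -0.2 -2.5  0.2 -3.2  0.6  0.9  1.1 -1.6  0.5 -0.3 -0.7  0.2  0.5
 -1.  -0.7 -1.6 -0.4 -0.3 -1.3 -0.5 -1.  -1.4 -0.5]
bar [502.9  20.8  78. ]
hinge [677.4  64.9  75. ]
piv [503.4 108.6  86. ]
stop [711.3  73.5 165. ]
or1 [323.  46. 169.]
or2 [314. 239. 176.]
or1scr [392.  88. 161.]
or2scr [390. 239. 167.]
can [680. 324. 106.]
```

Call:
move_arm:
  rows:
    - [27,42,8,0.01,-1]
    - [27,42,8,0.01,-1]
    - [27,42,8,0.01,-1]
    - [27,42,8,0.01,-1]
    - [27,42,8,0.01,-1]
    - [27,42,8,0.01,-1]
    - [27,42,8,0.01,-1]
    - [27,42,8,0.01,-1]
    - [27,42,0,0.01,-1]
    - [27,42,0,0.01,-1]
    - [27,42,0,0.01,-1]
    - [27,42,0,0.01,-1]

```text
time: 1.4
tool_pos: [0.4571, -0.0051, 0.2901]
tool_rot: [3.141, -0.0, 0.38]
contact_force: [-0.7, -0.8, -0.3]
opening: 0.0917
grip_force: 0.0
```

Call:
move_arm:
  rows:
    - [27,42,0,0,-1]
    - [27,42,0,0,-1]
    - [27,42,-20,0,0]
    - [0,0,-30,0,0]
    - [0,0,-30,0,0]
    - [0,0,-10,0,0]
    - [0,0,0,0,0]
    - [0,0,0,0,0]

```text
time: 2.2
tool_pos: [0.5363, 0.1156, 0.2028]
tool_rot: [3.141, -0.002, 0.379]
contact_force: [0.2, -0.5, 0.1]
opening: 0.0493
grip_force: 0.0
```

Run:
```python
from h import *
o=monitor.observe();print(o['time'],o['tool_pos'],o['tool_rot'],o['opening'],o['contact_force'])
im=vision.read_camera("wrist");np.save("w1.npy",im);cv2.imwrite("pics/w1.png",im[:,:,::-1])
```

```text
2.2 [0.53627931 0.11563335 0.20277434] [ 3.14090267e+00 -1.89172357e-03  3.79251545e-01] 0.04932081756842548 [ 0.20195763 -0.48723199  0.0841661 ]
```

View pics/w1.png

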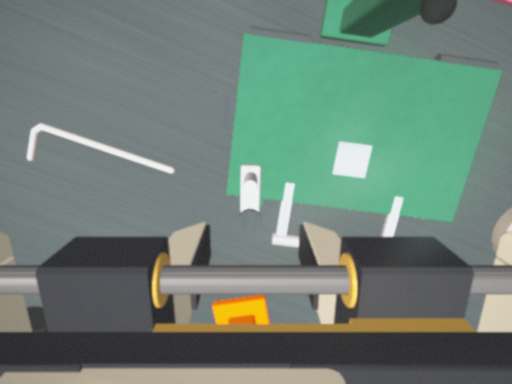

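The wrist view shows the latch arm at (250,188) with the pin's dark side around (250,178), the bar's brackets at right, and an orange base underneath at (240,310). I check this against the projected estimate.

```bash
cat >> h.py <<'E'
from scipy.spatial.transform import Rotation as R
def Pw(o):
    c=vision.get_calibration("wrist");T=np.eye(4);T[:3,:3]=R.from_euler('xyz',o['tool_rot']).as_matrix();T[:3,3]=o['tool_pos']
    return c["K"]@(np.diag([1,-1,-1,1.])@np.linalg.inv(T@c["mount"]))[:3]
def pr(M,q):
    x=M@np.append(np.array(q)/1e3,1);return np.round(x[:2]/x[2],1)
E
python3 - <<'E'
from h import *
M=Pw(monitor.observe())
for n,q in dict(pinlow=(540.6,123.3,90),pintop=(540.6,123.3,120),piv=(503.4,108.6,90),FL=(515,137,81),FR=(568,-76,81),RL=(650,171,81),RR=(704,-42,81),barL=(490,72,78)).items():print(n,pr(M,q))
im=np.load("w1.npy");cv2.imwrite("pics/w1c.png",cv2.resize(im[140:260,200:320][:,:,::-1],None,fx=5,fy=5,interpolation=cv2.INTER_CUBIC))
E
```

```text
pinlow [248.1 178.4]
pintop [247.5 188. ]
piv [248.3 220. ]
FL [224.7 195.3]
FR [451.3 224. ]
RL [242.5  33.4]
RR [502.9  70.5]
barL [278.1 239.7]
```

View pics/w1c.png

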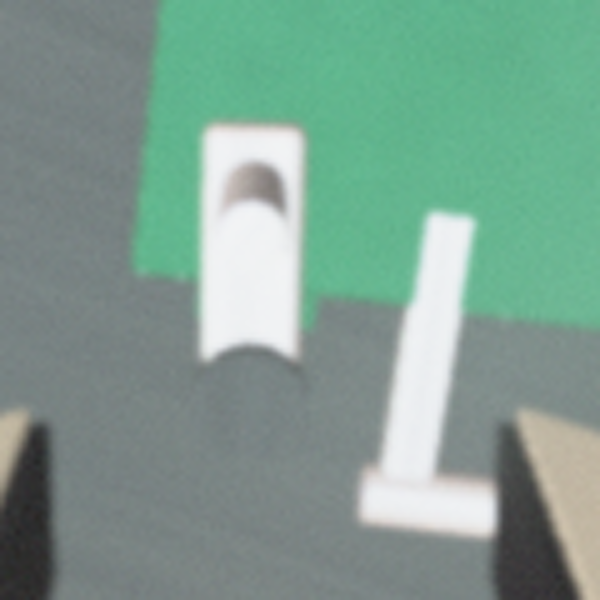

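Call:
move_arm:
  rows:
    - [1,-1,-30,0,0]
    - [0,0,-30,0,0]
    - [0,0,-25,0,0]
    - [0,0,-15,0,0]
    - [0,0,-4,0,0]
    - [0,0,0,0,0]
    - [0,0,0,0,0]
    - [0,0,0,0,0.3]
    - [0,0,0,0,0.4]
    - [0,0,0,0,0.5]
  newtons: 5

```text
time: 3.25
tool_pos: [0.5368, 0.1149, 0.098]
tool_rot: [3.141, -0.001, 0.38]
contact_force: [-0.4, 0.2, 0.1]
opening: 0.0267
grip_force: 0.0
```

Run:
```python
from h import *
o=monitor.observe();print(o['time'],o['tool_pos'],o['tool_rot'],o['opening'],o['contact_force'],o['grip_force'])
im=vision.read_camera("wrist");cv2.imwrite("pics/w2.png",im[:,:,::-1])
```

```text
3.25 [0.53681764 0.11491592 0.09797314] [ 3.14119668e+00 -8.93030245e-04  3.79842347e-01] 0.02665321173375725 [-0.37805079  0.17770442  0.11736238] 0.0
```

View pics/w2.png

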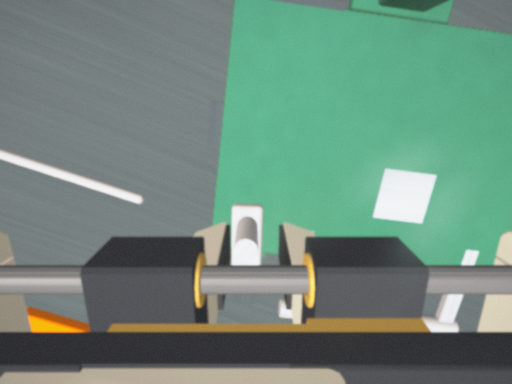

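The pin (247,240) lies between the fingers, slightly left of and ahead of the pad centre. I shift and close.

Call:
move_arm:
  rows:
    - [5,7,0,0,0.4]
    - [0,0,0,0,0.5]
    - [0,0,0,0,0.8]
    - [0,0,0,0,1]
    - [0,0,0,0,1]
  newtons: 5

```text
time: 3.8
tool_pos: [0.5416, 0.1219, 0.0974]
tool_rot: [3.142, 0.0, 0.38]
contact_force: [1.2, 0.0, -0.6]
opening: 0.0119
grip_force: 5.0
```

Call:
move_arm:
  rows:
    - [-2.4,5.1,0,0.14,1]
    - [-3.1,4.6,0,0.14,1]
    - [-3.7,4.2,0,0.14,1]
    - [-4.3,3.6,0,0.14,1]
    - [-4.8,3,0,0.14,1]
    - [-5,2.3,0,0.14,1]
    - [-5.4,1.6,0,0.14,1]
    - [-5.6,0.8,0,0.14,1]
    - [-5.6,0,0,0.14,1]
    - [0,0,0,0,1]
    - [0,0,0,0,1]

```text
time: 4.9
tool_pos: [0.5012, 0.1478, 0.0974]
tool_rot: [-3.141, -0.001, 1.636]
contact_force: [-1.2, 4.3, -0.0]
opening: 0.0116
grip_force: 5.0
```

Call:
move_arm:
  rows:
    - [0,0,0,0,0.3]
    - [0,0,0,0,0.3]
    - [0,0,0,0,0.3]
    - [0,0,30,0,0.3]
    - [0,0,30,0,0.3]
    - [0,-20,20,0.09,0.3]
    - [0,-40,20,0.09,0.3]
    - [2,-40,0,0,0.3]
    - [0,-27,0,0,0.3]
    - [0,0,0,0,0.3]
    - [0,0,0,0,0.3]

```text
time: 6.0
tool_pos: [0.5036, 0.0196, 0.1974]
tool_rot: [3.142, -0.0, 1.817]
contact_force: [-0.3, 0.3, 0.5]
opening: 0.0321
grip_force: 0.0
```

Run:
```python
from h import *
o=monitor.observe();print(o['time'],o['tool_pos'],o['tool_rot'],o['opening'],o['contact_force'],o['grip_force'])
M=Pw(o)
for y in(-53,-20,0,20,53):
    for dx in(-6,6):
        print(y,dx,pr(M,(503.4-.245*y+.97*dx,19.5+.97*y+.245*dx,78)))
im=vision.read_camera("wrist");t=vision.read_camera("top")
a=cv2.resize(im[80:320,90:400][:,:,::-1],(500,387),interpolation=cv2.INTER_CUBIC)
b=cv2.resize(t[130:230,217:292][:,:,::-1],(290,387),interpolation=cv2.INTER_CUBIC)
cv2.imwrite("pics/w3.png",np.hstack([a,b]))
```

```text
6.0 [0.50363456 0.01958682 0.19742882] [ 3.14157667e+00 -1.55395096e-04  1.81739040e+00] 0.03212966166592825 [-0.26855866  0.28409228  0.4849385 ] 0.0
-53 -6 [246.8 235.1]
-53 6 [259.2 235.1]
-20 -6 [246.5 202.9]
-20 6 [259.3 202.8]
0 -6 [246.2 182.3]
0 6 [259.3 182.2]
20 -6 [246.  160.8]
20 6 [259.4 160.8]
53 -6 [245.6 123.5]
53 6 [259.5 123.4]
```

View pics/w3.png

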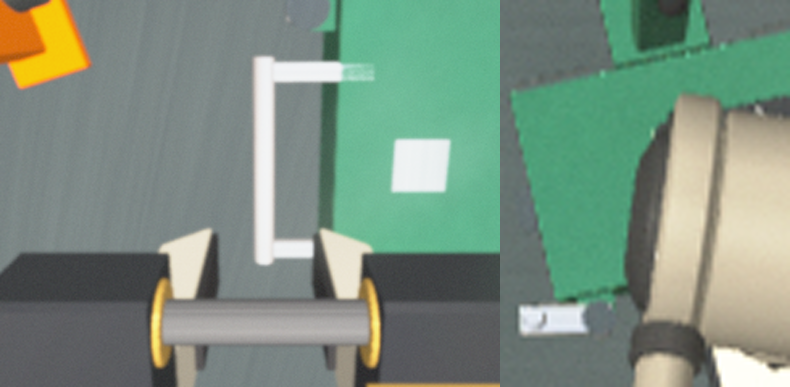

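The bar's centre column in the wrist view is about 254 with brackets at rows 125 and 234, which agrees with the estimate within 1 mm. The top view shows the latch turned out sideways. I descend and pinch.

Call:
move_arm:
  rows:
    - [1,0,-30,0,0.45]
    - [0,0,-30,0,0.45]
    - [0,0,-15,0,0.45]
    - [0,0,-15,0,0.45]
    - [0,0,-15,0,0.45]
    - [0,0,-15,0,0.45]
    - [0,0,-14,0,0.45]
    - [0,0,0,0,0.45]
    - [0,0,0,0,0.45]

```text
time: 7.0
tool_pos: [0.5047, 0.0209, 0.0635]
tool_rot: [-3.141, -0.0, 1.821]
contact_force: [0.5, 0.3, -0.3]
opening: 0.0251
grip_force: 0.0
```

Call:
move_arm:
  rows:
    - [0,0,0,0,0.6]
    - [0,0,0,0,0.8]
    - [0,0,0,0,1]
    - [0,0,0,0,1]
    - [0,0,0,0,1]
  newtons: 20

```text
time: 7.5
tool_pos: [0.5027, 0.0198, 0.0639]
tool_rot: [-3.138, -0.0, 1.82]
contact_force: [-8.0, -2.8, 6.6]
opening: 0.011
grip_force: 20.0
```

```bash
cat > plan.py <<'E'
import sys,numpy as np
# hinge-relative bar arc in case x,z (mm); rows from th0 to th1 in n
th0,th1,n=map(float,sys.argv[1:]);th=np.linspace(th0,th1,int(n)+1)
u=-180*np.cos(th)-3*np.sin(th);z=180*np.sin(th)+3*np.cos(th)
du,dz=np.diff(u),np.diff(z);c,s=np.cos(.2473),np.sin(.2473)
print([[round(float(x),1) for x in (a*c,a*s,b)]+[0,1] for a,b in zip(du,dz)])
print("end",np.round([u[-1]-u[0],z[-1]-z[0]],1))
E
python3 plan.py 0 0.5 12; python3 plan.py .5 .95 12
```

```text
[[0.0, 0.0, 7.5, 0, 1], [0.3, 0.1, 7.5, 0, 1], [0.6, 0.2, 7.4, 0, 1], [0.9, 0.2, 7.4, 0, 1], [1.2, 0.3, 7.3, 0, 1], [1.5, 0.4, 7.3, 0, 1], [1.8, 0.5, 7.2, 0, 1], [2.1, 0.5, 7.1, 0, 1], [2.4, 0.6, 7.0, 0, 1], [2.7, 0.7, 6.9, 0, 1], [3.0, 0.8, 6.7, 0, 1], [3.2, 0.8, 6.6, 0, 1]]
end [20.6 85.9]
[[3.1, 0.8, 5.8, 0, 1], [3.4, 0.8, 5.7, 0, 1], [3.6, 0.9, 5.5, 0, 1], [3.8, 1.0, 5.4, 0, 1], [4.0, 1.0, 5.2, 0, 1], [4.2, 1.1, 5.1, 0, 1], [4.4, 1.1, 4.9, 0, 1], [4.5, 1.1, 4.7, 0, 1], [4.7, 1.2, 4.5, 0, 1], [4.9, 1.2, 4.3, 0, 1], [5.0, 1.3, 4.1, 0, 1], [5.2, 1.3, 3.9, 0, 1]]
end [52.3 59.2]
```

Call:
move_arm:
  rows:
    - [-1,-0.3,3,0,1]
    - [0,0,5,0,1]
    - [0.3,0.1,7.5,0,1]
    - [0.6,0.2,7.4,0,1]
    - [0.9,0.2,7.4,0,1]
    - [1.2,0.3,7.3,0,1]

```text
time: 8.1
tool_pos: [0.5069, 0.0207, 0.1018]
tool_rot: [3.141, -0.0, 1.82]
contact_force: [0.2, 1.3, -7.1]
opening: 0.0116
grip_force: 20.0
```

```bash
python3 plan.py .22 .85 12
```

```text
[[2.1, 0.5, 9.1, 0, 1], [2.6, 0.6, 9.0, 0, 1], [3.0, 0.8, 8.8, 0, 1], [3.5, 0.9, 8.6, 0, 1], [3.9, 1.0, 8.4, 0, 1], [4.3, 1.1, 8.2, 0, 1], [4.7, 1.2, 7.9, 0, 1], [5.2, 1.3, 7.6, 0, 1], [5.5, 1.4, 7.3, 0, 1], [5.9, 1.5, 7.0, 0, 1], [6.3, 1.6, 6.7, 0, 1], [6.6, 1.7, 6.3, 0, 1]]
end [55.3 95. ]
```

Call:
move_arm:
  rows:
    - [2.1,0.5,9.1,0,1]
    - [2.6,0.6,9,0,1]
    - [3,0.8,8.8,0,1]
    - [3.5,0.9,8.6,0,1]
    - [3.9,1,8.4,0,1]
    - [4.3,1.1,8.2,0,1]
    - [4.7,1.2,7.9,0,1]
    - [5.2,1.3,7.6,0,1]
    - [5.5,1.4,7.3,0,1]
    - [5.9,1.5,7,0,1]
    - [6.3,1.6,6.7,0,1]
    - [6.6,1.7,6.3,0,1]

```text
time: 9.3
tool_pos: [0.5581, 0.0338, 0.1971]
tool_rot: [-3.136, -0.0, 1.82]
contact_force: [-13.6, -2.6, 6.4]
opening: 0.0113
grip_force: 20.0
```

```bash
cat > st.py <<'E'
from h import *
F=[]
o=monitor.observe()
p=o['tool_pos']*1e3;c,s=np.cos(.2473),np.sin(.2473)
# bar rel. start grasp (502.7,19.8,63.9) at th=0
u=(p[0]-502.7)*c+(p[1]-19.8)*s-180;z=p[2]-63.9+3
th=np.arctan2(z,-u)-np.arctan2(3,180);f=o['contact_force'];fu=f[0]*c+f[1]*s
print("t",o['time'],"th",th,"r",np.hypot(u,z),"F tangential(push)",-(fu*np.sin(th)+f[2]*np.cos(th)),"radial",fu*np.cos(th)-f[2]*np.sin(th),"F",f,o['grip_force'],o['opening'])
E
python3 st.py; python3 plan.py .85 1.0 8
```

```text
t 9.3 th 0.82043489940886 r 183.4310555999063 F tangential(push) 5.700485645288082 radial -14.076203634461592 F [-13.55219574  -2.56667809   6.40875377] 19.99929830431938 0.011274578240847105
[[2.4, 0.6, 2.2, 0, 1], [2.5, 0.6, 2.1, 0, 1], [2.5, 0.6, 2.1, 0, 1], [2.6, 0.6, 2.0, 0, 1], [2.6, 0.7, 2.0, 0, 1], [2.6, 0.7, 1.9, 0, 1], [2.7, 0.7, 1.9, 0, 1], [2.7, 0.7, 1.8, 0, 1]]
end [21.3 15.9]
```

Call:
move_arm:
  rows:
    - [-1,-0.3,1.5,0,1]
    - [0,0,3,0,1]
    - [2.4,0.6,2.2,0,1]
    - [2.4,0.6,2.1,0,1]
    - [2.5,0.6,2.1,0,1]
    - [2.5,0.6,2.1,0,1]
    - [2.6,0.6,2,0,1]

```text
time: 10.0
tool_pos: [0.572, 0.0373, 0.2103]
tool_rot: [-3.141, -0.001, 1.82]
contact_force: [3.6, 3.6, -14.1]
opening: 0.0114
grip_force: 20.0
```

```bash
python3 st.py; python3 plan.py .95 1.1 12
```

```text
t 10.0 th 0.9259473203831825 r 184.62016091830054 F tangential(push) 4.986148032065265 radial 13.92806100041863 F [  3.62061943   3.5806505  -14.12823728] 19.995623230934143 0.011365504667225104
[[1.8, 0.4, 1.3, 0, 1], [1.8, 0.4, 1.2, 0, 1], [1.8, 0.5, 1.2, 0, 1], [1.8, 0.5, 1.2, 0, 1], [1.8, 0.5, 1.2, 0, 1], [1.8, 0.5, 1.1, 0, 1], [1.9, 0.5, 1.1, 0, 1], [1.9, 0.5, 1.1, 0, 1], [1.9, 0.5, 1.1, 0, 1], [1.9, 0.5, 1.0, 0, 1], [1.9, 0.5, 1.0, 0, 1], [1.9, 0.5, 1.0, 0, 1]]
end [22.8 13.6]
```

```bash
sed -i 's/-3\*np.sin(th)/+3*np.sin(th)/' plan.py
python3 - <<'E'
from h import *
import cv2
c,s=np.cos(.2473),np.sin(.2473)
im=cv2.imread("pics/crop1.png")
M=P("top")
def W(u,y,z):return (610+c*u-s*y,46.5+s*u+c*y,z)
from scipy.optimize import brentq
for p in range(17,63,5):
    cc=32-p; q=pr(M,W(70+cc,0,165)); q2=pr(M,W(70+cc-9,0,165))
    th=brentq(lambda t:cc*np.sin(t)+90*np.cos(t)-15,.5,2.2)
    print(p,"theta",round(th,3),"ball centre crop px",(q-[217,105])*4,"front",(q2-[217,105])*4)
for u in(93,117):print("post top edge",u,(pr(M,W(u,0,200))-[217,105])*4)
t=vision.read_camera("top");b=cv2.resize(t[95:165,225:315][:,:,::-1],None,fx=6,fy=6,interpolation=cv2.INTER_CUBIC)
w=vision.read_camera("scene");d=cv2.resize(w[190:260,190:245][:,:,::-1],None,fx=6,fy=6,interpolation=cv2.INTER_CUBIC)
e=cv2.resize(im[0:160,90:240],None,fx=1.2,fy=1.2)
cv2.imwrite("pics/stop.png",np.hstack([cv2.resize(im[20:160,100:240],(420,420),interpolation=cv2.INTER_CUBIC),d]))
E
```

```text
17 theta 1.571 ball centre crop px [174.4  95.6] front [178.  110.4]
22 theta 1.515 ball centre crop px [176.4 103.6] front [179.6 118.4]
27 theta 1.459 ball centre crop px [178.4 112. ] front [181.6 126.8]
32 theta 1.403 ball centre crop px [180. 120.] front [183.6 134.8]
37 theta 1.348 ball centre crop px [182.  128.4] front [185.6 143.2]
42 theta 1.294 ball centre crop px [184.  136.4] front [187.6 151.2]
47 theta 1.24 ball centre crop px [186.  144.8] front [189.6 159.6]
52 theta 1.189 ball centre crop px [188.  152.8] front [191.6 167.6]
57 theta 1.139 ball centre crop px [190.  161.2] front [193.6 176. ]
62 theta 1.09 ball centre crop px [192.  169.2] front [195.6 184.4]
post top edge 93 [173.2  64.8]
post top edge 117 [163.6  24.4]
```

View pics/stop.png

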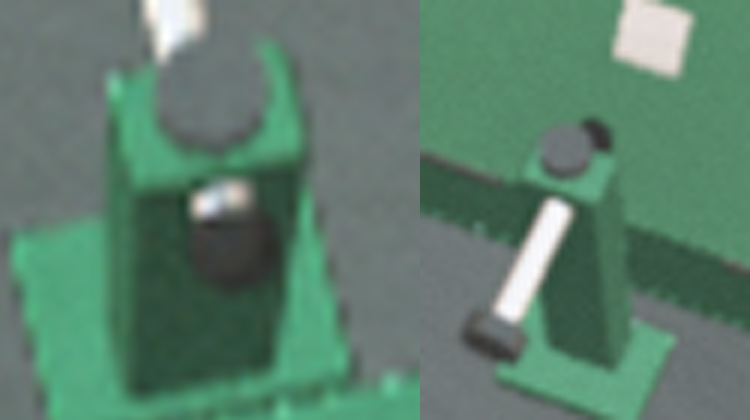

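The stop crop puts the ball tip's centre at about (233,248), i.e. crop1 (178,103). That means roughly 21 mm of protrusion, so contact is expected near 1.5 rad. I raise the lid to about 1.3, then feel for it.

```bash
python3 plan.py .93 1.18 12; python3 plan.py 1.18 1.36 12
```

```text
[[3.0, 0.8, 2.2, 0, 1], [3.0, 0.8, 2.1, 0, 1], [3.1, 0.8, 2.0, 0, 1], [3.1, 0.8, 2.0, 0, 1], [3.1, 0.8, 1.9, 0, 1], [3.2, 0.8, 1.8, 0, 1], [3.2, 0.8, 1.8, 0, 1], [3.2, 0.8, 1.7, 0, 1], [3.3, 0.8, 1.6, 0, 1], [3.3, 0.8, 1.6, 0, 1], [3.3, 0.8, 1.5, 0, 1], [3.4, 0.9, 1.4, 0, 1]]
end [39.4 21.5]
[[2.4, 0.6, 1.0, 0, 1], [2.5, 0.6, 0.9, 0, 1], [2.5, 0.6, 0.9, 0, 1], [2.5, 0.6, 0.9, 0, 1], [2.5, 0.6, 0.8, 0, 1], [2.5, 0.6, 0.8, 0, 1], [2.5, 0.6, 0.7, 0, 1], [2.5, 0.6, 0.7, 0, 1], [2.5, 0.6, 0.7, 0, 1], [2.5, 0.6, 0.6, 0, 1], [2.6, 0.6, 0.6, 0, 1], [2.6, 0.6, 0.5, 0, 1]]
end [31.1  9.1]
```

Call:
move_arm:
  rows:
    - [0.2,0,-0.6,0,1]
    - [3,0.8,2.1,0,1]
    - [3,0.8,2.1,0,1]
    - [3.1,0.8,2,0,1]
    - [3.1,0.8,2,0,1]
    - [3.1,0.8,1.9,0,1]
    - [3.2,0.8,1.8,0,1]
    - [3.2,0.8,1.8,0,1]
  newtons: 10

```text
time: 10.9
tool_pos: [0.5932, 0.0427, 0.2251]
tool_rot: [-3.141, -0.0, 1.82]
contact_force: [-5.5, 3.9, -2.3]
opening: 0.0114
grip_force: 10.0
```

```bash
python3 st.py
```

```text
t 10.9 th 1.068310450902931 r 185.63791950190063 F tangential(push) 4.989908470916292 radial -0.06731482378761466 F [-5.52695445  3.89437294 -2.34417404] 9.99653309583664 0.011423626661826978
```

Call:
move_arm:
  rows:
    - [3.2,0.8,1.7,0,1]
    - [3.3,0.8,1.6,0,1]
    - [3.3,0.8,1.6,0,1]
    - [3.3,0.8,1.5,0,1]
    - [3.4,0.9,1.4,0,1]
    - [2.4,0.6,1,0,1]
    - [2.5,0.6,0.9,0,1]

```text
time: 11.6
tool_pos: [0.6146, 0.0481, 0.236]
tool_rot: [3.141, 0.0, 1.82]
contact_force: [-7.8, 3.7, 4.1]
opening: 0.0116
grip_force: 10.0
```

```bash
python3 st.py
```

```text
t 11.6 th 1.2006293001969124 r 186.64563674359002 F tangential(push) 4.746564237897392 radial -6.200343810614878 F [-7.80411389  3.67061161  4.0632055 ] 9.99978706240654 0.011638705428445001
```

Call:
move_arm:
  rows:
    - [2.5,0.6,0.9,0,1]
    - [2.5,0.6,0.9,0,1]
    - [2.5,0.6,0.8,0,1]
    - [1,0.2,0.3,0,1]

```text
time: 12.0
tool_pos: [0.6233, 0.0501, 0.2393]
tool_rot: [3.14, 0.0, 1.82]
contact_force: [-8.6, 3.1, 5.6]
opening: 0.0114
grip_force: 10.0
```

```bash
python3 st.py; python3 plan.py 1.28 1.58 18
```

```text
t 12.0 th 1.251940140698957 r 186.85134246032433 F tangential(push) 5.40784091807016 radial -7.642799883718341 F [-8.55284793  3.11093944  5.56230827] 9.999998286366463 0.011358411812649996
[[2.8, 0.7, 0.8, 0, 1], [2.8, 0.7, 0.7, 0, 1], [2.8, 0.7, 0.7, 0, 1], [2.8, 0.7, 0.6, 0, 1], [2.9, 0.7, 0.6, 0, 1], [2.9, 0.7, 0.5, 0, 1], [2.9, 0.7, 0.5, 0, 1], [2.9, 0.7, 0.4, 0, 1], [2.9, 0.7, 0.4, 0, 1], [2.9, 0.7, 0.3, 0, 1], [2.9, 0.7, 0.3, 0, 1], [2.9, 0.7, 0.2, 0, 1], [2.9, 0.7, 0.2, 0, 1], [2.9, 0.7, 0.1, 0, 1], [2.9, 0.7, 0.1, 0, 1], [2.9, 0.7, 0.0, 0, 1], [2.9, 0.7, -0.0, 0, 1], [2.9, 0.7, -0.1, 0, 1]]
end [53.4  6.7]
```

Call:
move_arm:
  rows:
    - [2,0.5,1,0,1]
    - [2,0.5,0.8,0,1]
    - [2,0.5,0.6,0,1]
    - [0,0,0,0,1]

```text
time: 12.4
tool_pos: [0.6296, 0.0516, 0.2414]
tool_rot: [3.14, 0.0, 1.82]
contact_force: [-5.5, 4.3, 2.4]
opening: 0.0113
grip_force: 10.0
```

```bash
python3 st.py
```

```text
t 12.4 th 1.2879794051933326 r 187.09082697374296 F tangential(push) 3.4733800140788214 radial -3.4763872271797647 F [-5.52135515  4.28069287  2.36899377] 9.999475479125977 0.01132137161761395
```

Call:
move_arm:
  rows:
    - [2,0.5,0.6,0,1]
    - [2,0.5,0.6,0,1]
    - [0,0,0,0,1]

```text
time: 12.7
tool_pos: [0.6336, 0.0526, 0.2427]
tool_rot: [3.139, 0.0, 1.82]
contact_force: [-6.2, 3.6, 3.4]
opening: 0.0113
grip_force: 10.0
```

```bash
python3 st.py
```

```text
t 12.7 th 1.3112327917317839 r 187.28681759132724 F tangential(push) 4.089207188905257 radial -4.593377610953187 F [-6.19087388  3.55970871  3.38997834] 9.998132139444351 0.0112719533549121
```

Call:
move_arm:
  rows:
    - [2,0.5,0.5,0,1]
    - [2,0.5,0.5,0,1]
    - [2,0.5,0.5,0,1]
    - [0,0,0,0,1]

```text
time: 13.1
tool_pos: [0.6397, 0.054, 0.2443]
tool_rot: [3.139, 0.001, 1.82]
contact_force: [-5.2, 4.4, 3.8]
opening: 0.0111
grip_force: 10.0
```

```bash
python3 st.py
```

```text
t 13.1 th 1.3458823330202425 r 187.4620698533528 F tangential(push) 3.0171259033934508 radial -4.569416435954284 F [-5.20786886  4.44963186  3.78144085] 9.999698549509048 0.011051118043593773
```

Call:
move_arm:
  rows:
    - [2,0.5,0.5,0,1]
    - [2,0.5,0.5,0,1]
    - [0,0,0,0,1]

```text
time: 13.4
tool_pos: [0.6437, 0.055, 0.2453]
tool_rot: [3.139, 0.001, 1.82]
contact_force: [-5.2, 4.8, 4.1]
opening: 0.0114
grip_force: 10.0
```

```bash
python3 st.py
```

```text
t 13.4 th 1.3684490931438493 r 187.59347761116953 F tangential(push) 2.938508572030485 radial -4.755729048714614 F [-5.15629596  4.75970684  4.06815075] 9.999653846025467 0.011381951725370175
```

Call:
move_arm:
  rows:
    - [2,0.5,0.4,0,1]
    - [2,0.5,0.4,0,1]
    - [0,0,0,0,1]

```text
time: 13.7
tool_pos: [0.6478, 0.056, 0.2461]
tool_rot: [3.139, 0.001, 1.82]
contact_force: [-4.6, 3.4, 3.6]
opening: 0.0118
grip_force: 10.0
```

```bash
python3 st.py
```

```text
t 13.7 th 1.391103433329971 r 187.67111793658222 F tangential(push) 2.965185401288201 radial -4.190603934765175 F [-4.64524689  3.42136763  3.59316952] 9.999765157699585 0.011784227879261854
```

Call:
move_arm:
  rows:
    - [2,0.5,0.4,0,1]
    - [2,0.5,0.4,0,1]
    - [0,0,0,0,1]

```text
time: 14.0
tool_pos: [0.6518, 0.0569, 0.2468]
tool_rot: [3.139, 0.001, 1.82]
contact_force: [-4.7, 3.9, 3.0]
opening: 0.0115
grip_force: 10.0
```

```bash
python3 st.py
```

```text
t 14.0 th 1.4134378689053415 r 187.78154169656196 F tangential(push) 3.060456621808006 radial -3.5131505070972966 F [-4.68002652  3.93998257  2.99014072] 9.999613612890244 0.011531184062257872
```

Call:
move_arm:
  rows:
    - [1.5,0.4,0.3,0,1]
    - [1.5,0.4,0.3,0,1]
    - [0,0,0,0,1]

```text
time: 14.3
tool_pos: [0.6548, 0.0576, 0.2473]
tool_rot: [3.139, 0.001, 1.82]
contact_force: [-4.7, 3.2, 3.3]
opening: 0.0113
grip_force: 10.0
```

```bash
python3 st.py
```

```text
t 14.3 th 1.4297453779026763 r 187.8831302270157 F tangential(push) 3.2729232205162893 radial -3.79914700917382 F [-4.6940183   3.17293941  3.30129724] 9.998536258935928 0.011269657413642088
```

Call:
move_arm:
  rows:
    - [1.5,0.4,0.3,0,1]
    - [1.5,0.4,0.2,0,1]
    - [0,0,0,0,1]

```text
time: 14.6
tool_pos: [0.6578, 0.0584, 0.2478]
tool_rot: [3.139, 0.001, 1.82]
contact_force: [-4.4, 3.4, 1.7]
opening: 0.0114
grip_force: 10.0
```

```bash
python3 st.py
```

```text
t 14.6 th 1.446606922249637 r 187.99493612923135 F tangential(push) 3.1660116602861237 radial -2.1211799642529225 F [-4.37222088  3.410412    1.71266829] 9.99810442328453 0.011437578799566334
```

Call:
move_arm:
  rows:
    - [1.5,0.4,0.2,0,1]
    - [1.5,0.4,0.2,0,1]
    - [0,0,0,0,1]

```text
time: 14.9
tool_pos: [0.6608, 0.0592, 0.2482]
tool_rot: [3.139, 0.001, 1.82]
contact_force: [-4.2, 3.8, 2.4]
opening: 0.0117
grip_force: 10.0
```

```bash
python3 st.py
```

```text
t 14.9 th 1.4632561527117838 r 188.11780748190222 F tangential(push) 2.838934636124894 radial -2.7128337187284903 F [-4.18182598  3.84371193  2.39245061] 9.997961819171906 0.011678405410372895
```

Call:
move_arm:
  rows:
    - [1.5,0.4,0.2,0,1]
    - [1.5,0.4,0.1,0,1]
    - [0,0,0,0,1]

```text
time: 15.2
tool_pos: [0.6639, 0.06, 0.2486]
tool_rot: [3.139, 0.001, 1.82]
contact_force: [-3.9, 2.9, 1.4]
opening: 0.0118
grip_force: 10.0
```

```bash
python3 st.py
```

```text
t 15.2 th 1.4802219552285094 r 188.25299152387385 F tangential(push) 2.9550966659121523 radial -1.7004752298822463 F [-3.93123674  2.92026834  1.42621468] 9.99796137213707 0.011793951970857796
```

Call:
move_arm:
  rows:
    - [1.5,0.4,0.1,0,1]
    - [1.5,0.4,0.1,0,1]
    - [0,0,0,0,1]

```text
time: 15.5
tool_pos: [0.6669, 0.0607, 0.2489]
tool_rot: [3.139, 0.001, 1.82]
contact_force: [-3.6, 3.1, 3.0]
opening: 0.0116
grip_force: 10.0
```

```bash
python3 st.py
```

```text
t 15.5 th 1.496850672278864 r 188.3156640219096 F tangential(push) 2.473889016558561 radial -3.153703283559163 F [-3.56565589  3.09272468  2.96231837] 9.999391436576843 0.011629047722957173
```

Call:
move_arm:
  rows:
    - [1.5,0.4,0.2,0,1]
    - [1.5,0.4,0.1,0,1]
    - [0,0,0,0,1]

```text
time: 15.8
tool_pos: [0.6699, 0.0615, 0.2491]
tool_rot: [3.139, 0.001, 1.82]
contact_force: [-4.5, 1.8, 4.6]
opening: 0.0117
grip_force: 10.0
```

```bash
python3 st.py
```

```text
t 15.8 th 1.5133662557683238 r 188.35272351117956 F tangential(push) 3.63910538217502 radial -4.826264345290045 F [-4.49518896  1.8314092   4.60942829] 9.999799579381943 0.011715441033013793
```

Call:
move_arm:
  rows:
    - [1,0.2,0.2,0,1]
    - [0,0,0,0,1]

```text
time: 16.0
tool_pos: [0.6708, 0.0617, 0.2491]
tool_rot: [3.139, 0.001, 1.82]
contact_force: [-4.2, 2.2, 5.2]
opening: 0.0119
grip_force: 10.0
```

```bash
python3 st.py
```

```text
t 16.0 th 1.5183868381975172 r 188.33676052662292 F tangential(push) 3.2373717408489333 radial -5.4143902777057065 F [-4.19124531  2.23530003  5.23736464] 10.000648945569992 0.011919173536148613
```

Call:
move_arm:
  rows:
    - [1,0.2,0.3,0,1]
    - [1,0.3,0.1,0,1]
    - [0,0,0,0,1]

```text
time: 16.3
tool_pos: [0.6728, 0.0621, 0.2492]
tool_rot: [3.139, 0.001, 1.82]
contact_force: [-4.7, 1.7, 4.9]
opening: 0.0117
grip_force: 10.0
```

```bash
python3 st.py
```

```text
t 16.3 th 1.529061154785482 r 188.32215279436969 F tangential(push) 3.950565667585983 radial -5.086221909596771 F [-4.72559545  1.72594868  4.91696322] 10.000604689121246 0.011680365908720474
```

Call:
move_arm:
  rows:
    - [1,0.2,0.2,0,1]
    - [1,0.3,0.2,0,1]
    - [0,0,0,0,1]

```text
time: 16.6
tool_pos: [0.6748, 0.0627, 0.2492]
tool_rot: [3.139, 0.001, 1.82]
contact_force: [-5.1, 1.8, 5.1]
opening: 0.0113
grip_force: 10.0
```

```bash
python3 st.py
```

```text
t 16.6 th 1.540157652299971 r 188.3246456708958 F tangential(push) 4.365063122456722 radial -5.239747208076778 F [-5.12956675  1.83825552  5.10356923] 10.000695884227753 0.011308485927071036
```

Call:
move_arm:
  rows:
    - [1,0.2,0.1,0,1]
    - [0.5,0.1,0.1,0,1]
    - [0,0,0,0,1]

```text
time: 16.9
tool_pos: [0.6763, 0.063, 0.2492]
tool_rot: [3.139, 0.001, 1.82]
contact_force: [-4.8, 1.9, 5.1]
opening: 0.0118
grip_force: 10.0
```

```bash
python3 st.py
```

```text
t 16.9 th 1.5483339478720661 r 188.2745355632753 F tangential(push) 4.080594507883727 radial -5.241480659680025 F [-4.82065537  1.94742643  5.14850625] 10.001506805419922 0.011769687336075396
```

Call:
move_arm:
  rows:
    - [1,0.2,0.1,0,1]
    - [1,0.3,0.1,0,1]
    - [0,0,0,0,1]

```text
time: 17.2
tool_pos: [0.6772, 0.0632, 0.2492]
tool_rot: [-3.141, 0.001, 1.82]
contact_force: [-8.8, 0.7, 6.8]
opening: 0.0113
grip_force: 10.0
```

```bash
python3 st.py
```

```text
t 17.2 th 1.5532742078036565 r 188.26866151414023 F tangential(push) 8.225427961135441 radial -6.924626976171211 F [-8.7864215   0.70926124  6.77944444] 10.001326203346252 0.011253861405071992
```

Clear contact: the push rose from 4.1 to 8.2 N while the tool moved only 1 mm, so about 8 N at the tip. I hold here.

Call:
move_arm:
  rows:
    - [0,0,0,0,1]
    - [0,0,0,0,1]
    - [0,0,0,0,1]
    - [0,0,0,0,1]

```text
time: 17.6
tool_pos: [0.6772, 0.0632, 0.2492]
tool_rot: [-3.141, 0.001, 1.82]
contact_force: [-8.6, 0.8, 5.9]
opening: 0.0112
grip_force: 10.0
```

```bash
python3 st.py
```

```text
t 17.6 th 1.5531891002104494 r 188.28692471759828 F tangential(push) 8.040703762922472 radial -6.025595521513925 F [-8.60924723  0.82431296  5.88309436] 10.001259595155716 0.01118648088653452
```

Call:
move_arm:
  rows:
    - [0,0,0,0,1]
    - [0,0,0,0,1]
    - [0,0,0,0,1]
    - [0,0,0,0,1]
    - [0,0,0,0,1]
    - [0,0,0,0,1]
    - [0,0,0,0,1]
    - [0,0,0,0,1]

```text
time: 18.4
tool_pos: [0.6772, 0.0632, 0.2492]
tool_rot: [-3.141, 0.001, 1.82]
contact_force: [-8.7, 0.9, 7.0]
opening: 0.0113
grip_force: 10.0
```

Call:
move_arm:
  rows:
    - [0,0,0,0,0.7]
    - [0,0,0,0,0.6]
    - [0,0,0,0,0.5]
    - [0,0,0,0,0.4]
    - [0,0,0,0,0.4]
    - [0,0,0,0,0.4]

```text
time: 19.0
tool_pos: [0.6781, 0.0635, 0.2479]
tool_rot: [3.141, 0.0, 1.82]
contact_force: [0.1, -0.6, -0.5]
opening: 0.0274
grip_force: 0.0
```

Free of the bar. I rise straight up, then look.

Call:
move_arm:
  rows:
    - [0,0,5,0,0.4]
    - [0,0,10,0,0.4]
    - [0,0,20,0,0.4]
    - [0,0,20,0,0.4]
    - [0,0,20,0,0.4]
    - [-20,-5,20,0,0.4]
    - [-40,-10,10,0,0.4]
    - [-45,-10,0,0,0.4]
    - [-45,-10,0,0,0.4]
    - [-45,-10,0,0,0.4]
    - [0,0,0,0,0.4]
    - [0,0,0,0,0.4]

```text
time: 20.2
tool_pos: [0.4829, 0.0185, 0.3549]
tool_rot: [3.138, 0.001, 1.819]
contact_force: [-0.4, -1.7, -0.0]
opening: 0.0277
grip_force: 0.0
```

Run:
```python
from h import *
o=monitor.observe();print(o['time'],o['tool_pos'],o['contact_force'])
a=vision.read_camera("top")[90:240,140:390,::-1];b=vision.read_camera("scene")[100:300,150:350,::-1]
cv2.imwrite("pics/end.png",np.hstack([cv2.resize(a,(480,288)),cv2.resize(b,(288,288))]))
```

```text
20.2 [0.48294917 0.01846214 0.35486996] [-0.3777648  -1.71648984 -0.04504022]
```

View pics/end.png

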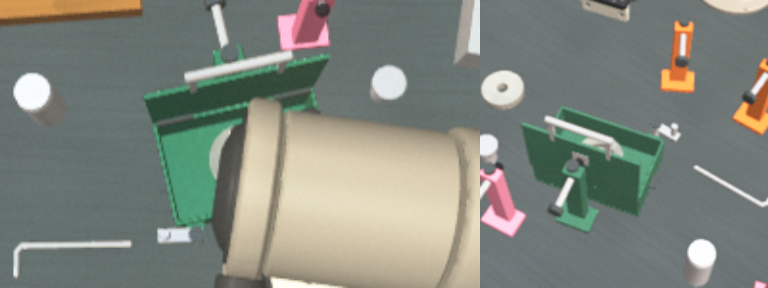

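The lid stands raised against the green stop (top ~235,75), the latch points sideways (top 180,236), and the bystanders stand where they were.

```bash
python3 -c "
from h import *
print(workorder.hand_in())"
```

```text
the job is handed in; nothing more can be done
None
```

I handed the job in at about 20 s; no verdict came back. The latch is turned out to about 1.39 rad. The lid was pressed on the stop for about 1.2 s, at an estimated 8–10 N from the force at the bar. It was then let go and, in the last pictures, stands against the stop at about 1.55 rad, with the bystanders where they were.

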